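# Set the route selector by its rear pointer

## Robot

A 6-joint arm with a two-finger parallel gripper is mounted at the origin on a cart in front of the work surface, level with it; the furniture and walls round the work are solid. World frame = base frame: x ahead of the robot, y to its left, z up, the work surface at z = 0. Lengths are in mm, angles in rad, forces in N, time in s.
With the tool pointing down it reaches from about 300 to 875 mm from the base axis. Payload 6.4 kg.
Tool frame: the origin (TCP) lies midway between the tips of the shut fingers; the grasp point (between the pads) lies 19 mm behind it; z points along the fingers, y is the line along which they close (so a half turn about z gives the same grasp; the last joint's range is limited). The gripper opens to 88 mm and grips with 3 to 60 N. Pads are 18 mm wide; open, the fingers measure 123 mm over their backs; the gripper's body (75 mm by 187 mm) begins 45 mm behind the grasp point.
Start: joints at [0.9, 0.181, 1.607, -0, 1.354, -0.206], TCP at [257.732, 514.019, 201.514] pointing down, gripper open.
Joint ranges: [-2.99, 2.99], [-0.89, 2.07], [0.3, 2.58], [-1.14, 4.28], [0, 2.63], [-3.12, 3.12]. Speed limits (rad/s): [2.57, 2.57, 3.01, 3.14, 3.14, 3.14].

## Interface

Orientations are given as a rotation vector (axis times angle).
In Python, from workcell import env, cams, spot_in, pinpoint gives the robot as it stands.
- The arm moves only by the tool play_rows, never from a script. Its argument "targets" is a list of rows, each a list of 3 entries, a list of its own where there are three numbers: the shift along the tool's x, y, z in m, then the turn, a rotation vector about the tool's x, y, z in degrees, then the opening, from -1 (shut) to 1 (fully open). In form: [[[tx, ty, tz], [wx, wy, wz], jaw], ...]. A call has 1 to 12 rows; each row shifts and turns the commanded pose from where the row before left it, along the tool's axes as they then stand; what a row does not reach is not made up. A row lasts 1/10 s, in which the tool goes at most 50 mm and 8.59 degrees, less where a joint would pass 70% of its speed; a pose out of reach is approached as far as the arm can. A call with a gripper value outside its range is refused whole. The fingers move at their own pace and stop on an object; "grip_force" is the grip in N (left out, the last holds). Time passes only in rows, so rows that do not move let the fingers close. It gives the time, the measured TCP pose, the force, the opening and the grip force at its end, in the units of the state.
- env.read_state(): the state, without advancing time (a new reading comes with each control period).
- cams.get_image(name): name is "scene" or "side" or "wrist"; returns a dict with "img" (400x640x3 uint8, red, green, blue), "z_map" (400x640 float32, mm along the optical axis (not along the pixel's ray), 0 where there is no reading), "camera_matrix" (3x3 intrinsics, pixels), "T" (4x4, takes a point from camera to world coordinates). Camera axes: x right, y up, looking along -z (the intrinsics and any distortion apply to the point x, -y, -z); pixel columns grow to the right and rows downward; lengths in mm; the calibration is good to about 2 mm. A picture is of the moment at which its call begins.
- env.finish_job(): hands the job in; it is judged then, once.
Trained networks look in a picture, given as the dict that the camera call returned (one of the last four; its "shot" number tells which), for a name from the list of things; names that differ only in an ending like _2 or _b are one class to them, and where a whole thing is asked for, a point or a joint stands for the part that bears it (a point fixed in the world has none). Each returns a list of dicts, best first, with "conf" (0 to 1); they miss things now and then, are a little off and sometimes report something else, mostly with a low value. They report only what shows in the picture. A call takes as long as a camera call.
- spot_in(picture, name): "box" ([centre column, centre row, width, height] in pixels, round what is visible of it).
- pinpoint(picture, name): "centre" ([column, row] in pixels: a listed point, or the origin of a listed thing).
The state is a dict: "time_s": time; "joint_pos": joint angles; "joint_vel": joint speeds; "effort": joint torques, N m; "position": TCP position; "ee_rot": TCP orientation; "contact_force": force on the tool from outside, world axes, zero at the start; "wrist_torque": the same for the moment, N m; "finger_gap": finger opening in mm; "grasp_force": force on a finger pad.
Only numpy, scipy, OpenCV 4.12 (cv2) and the standard library are available. Lean on these libraries where they do the work, as an engineer would, in place of code of your own. Each camera call takes 0.05 s, during which the arm holds its last target. There are 200 camera calls.

## Task

Turn the blue wheel of the track selector until the white pointer on its far rim stands over the middle of the green lens on the same selector, then let go of the wheel. Leave the selector with the orange wheel as it is set.

Things in the scene. Friction and masses are not known exactly. Their poses are not given: they have to be found in the camera images.
- blue_hub (a point): top centre of the blue wheel's hub, on its vertical axis, 75 mm above the bench. Hub: round ribbed cylinder, 38 mm in diameter, straight side 42 to 72 mm above the bench, to be gripped from above at any yaw; below it the wheel's disc, 80 mm across, top at 40 mm. Turns both ways and stays where left (friction 0.06 N m). The turn needed is under 70 degrees: one grasp does it
- blue_pointer (a point): outer end of the white tongue on the far rim of the blue wheel: 62 mm from the axis, 35 mm above the bench, 7 to 10 mm wide, sweeping just above the lenses and turning with the wheel. Stops stand 72 degrees either side of the yellow lens
- green_mark (a point): centre of the green lens (dome 18 mm across in a dark ring, top 29 mm above the bench) on the blue wheel's box, 62 mm from the axis. The box is grey, 136 mm square, 23 mm high, fixed to the bench, its place and yaw vary; its lenses lie round the wheel's far side: yellow in the middle, green and red 46 degrees either side of it (which is left varies)
- orange_pointer (a point): outer end of the white pointer on the other, equal selector, which stands beside it, has an orange wheel and three such lenses of its own (a green one too); must stay as it is set

How it is judged:
By the outcome, as a careful person would: the job done as asked, in the order asked, and still so for the second after the job is handed in, with the robot touching nothing.
It also fails if it takes over 32 s, if anything falls off the work surface, if the arm or the gripper's body presses on something with over 40 N, if the wrist force passes 120 N, or if a joint passes its speed limit or range.

## Working session

There is one attempt and no reset: what is moved stays moved. The work goes in short steps, Python scripts to look and compute and a tool call to move; the robot and the scene stay as the last step left them, time stands still between calls to the robot, and variables do not carry over. Pictures are saved under pics/ and viewed, at most 10 in all, crops included, and the job is handed in when it is done.

Besides the shell and the picture viewer there is one more tool, called after "Request:" as name([rows], argument=value, ...), one row to a line, values as JSON. play_rows: Moves the arm, as the interface text tells. Its arguments: {"type":"object","properties":{"targets":{"type":"array"},"grip_force":{"type":"number"}},"required":["targets"]}

```bash
mkdir -p pics
cat > h.py <<'E'
import numpy as np,cv2
from workcell import env,cams,spot_in,pinpoint
from scipy.spatial.transform import Rotation as R
def ray(p,px):
    K=p["camera_matrix"];T=np.array(p["T"])
    d=np.array([(px[0]-K[0,2])/K[0,0],-(px[1]-K[1,2])/K[1,1],-1.])
    return T[:3,3],T[:3,:3]@d
def atz(p,px,z):
    o,d=ray(p,px);return o+d*(z-o[2])/d[2]
Z=dict(blue_hub=75,blue_pointer=35,green_mark=29,orange_pointer=35)
def look(cam,save=None,names=Z):
    p=cams.get_image(cam)
    if save: cv2.imwrite("pics/"+save,p["img"][:,:,::-1])
    for n in names:
        for r in pinpoint(p,n)[:3]:
            print(cam,n,round(r["conf"],2),np.round(r["centre"],1),np.round(atz(p,r["centre"],Z[n]),1))
    return p
E
python3 - <<'E'
from h import *
s=env.read_state();print(s)
for c in("scene","side","wrist"):look(c,c+"0.png")
E
```

```text
{'time_s': 0.0, 'joint_pos': array([ 8.99682086e-01,  1.81526623e-01,  1.60803068e+00, -2.62313341e-05,
        1.35380576e+00, -2.06328807e-01]), 'joint_vel': array([ 7.41025001e-04, -1.14169760e-04,  2.94683285e-04, -1.98503507e-03,
        4.82112123e-04, -9.34984905e-05]), 'effort': array([ 1.42704821e-04, -4.33857894e+01, -3.41852653e+01,  7.01883808e-02,
        3.83797707e-02, -1.99129040e-04]), 'position': array([257.34747567, 513.50454246, 200.60735678]), 'ee_rot': array([-7.23352689e-01, -3.05643254e+00,  2.53408524e-03]), 'contact_force': array([ 0.03685263, -0.29295491,  0.38793403]), 'wrist_torque': array([-0.01301406, -0.01654999,  0.03635785]), 'grasp_force': 0.0, 'finger_gap': 88.1785426299961}
scene blue_hub 0.55 [351.1 244.9] [ 553.8 -143.1   75. ]
scene blue_pointer 0.78 [375.8 240.5] [ 611.5 -170.9   35. ]
scene green_mark 0.58 [340.2 230. ] [602.9 -96.5  29. ]
scene orange_pointer 0.63 [213.  167.4] [608.9 227.8  35. ]
side blue_hub 0.88 [324.5 226.1] [ 555.3 -118.6   75. ]
side blue_pointer 0.64 [358. 251.] [ 609.  -173.8   35. ]
side orange_pointer 0.58 [303.3 188.8] [611.3 248.8  35. ]
```

View pics/scene0.png

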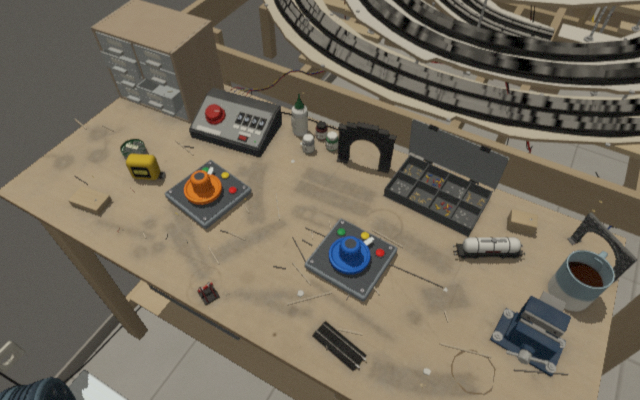

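View pics/side0.png

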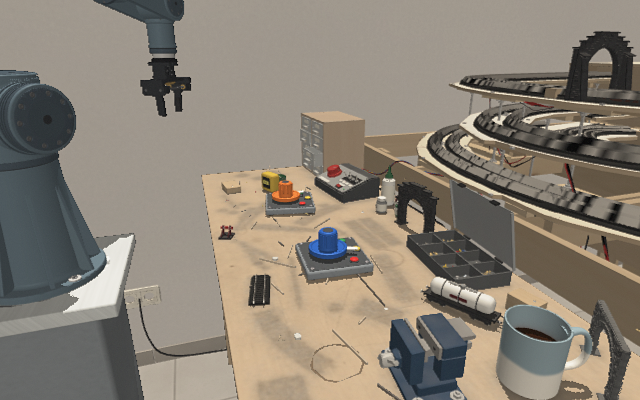

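```bash
cat >> h.py <<'E'
def rel(target):
    s=env.read_state();M=R.from_rotvec(s["ee_rot"]).as_matrix()
    return M.T@(np.array(target)-s["position"])
E
python3 - <<'E'
from h import *
s=env.read_state();M=R.from_rotvec(s["ee_rot"]).as_matrix();print(M.round(3))
p=cams.get_image("wrist");T=p["T"];print("cam in tool",(M.T@(T[:3,3]-s["position"])).round(1),"\n",(M.T@T[:3,:3]).round(2),p["camera_matrix"])
print(rel([530,-135,270]))
E
```

```text
[[-0.894  0.448  0.   ]
 [ 0.448  0.894  0.   ]
 [ 0.     0.    -1.   ]]
cam in tool [  75.1    0.2 -183. ] 
 [[-0.    0.96  0.29]
 [ 1.    0.   -0.  ]
 [-0.    0.29 -0.96]] [[310.3921877    0.         318.40383944]
 [  0.         310.3921877  195.19991908]
 [  0.           0.           1.        ]]
[-534.30061629 -458.11891038  -68.47184048]
```

Request:
play_rows([
  [[-0.0334, -0.0286, -0.0043], [0, 0, 0], 1],
  [[-0.0334, -0.0286, -0.0043], [0, 0, 0], 1],
  [[-0.0334, -0.0286, -0.0043], [0, 0, 0], 1],
  [[-0.0334, -0.0286, -0.0043], [0, 0, 0], 1],
  [[-0.0334, -0.0286, -0.0043], [0, 0, 0], 1],
  [[-0.0334, -0.0286, -0.0043], [0, 0, 0], 1],
  [[-0.0334, -0.0286, -0.0043], [0, 0, 0], 1],
  [[-0.0334, -0.0286, -0.0043], [0, 0, 0], 1],
])

```text
time_s: 1.6
position: [394.5, 188.1, 236.4]
ee_rot: [0.723, 3.056, 0.001]
contact_force: [0.0, -0.6, 0.1]
finger_gap: 87.9
grasp_force: 0.0
```

Request:
play_rows([
  [[-0.0334, -0.0286, -0.0043], [0, 0, 0], 1],
  [[-0.0334, -0.0286, -0.0043], [0, 0, 0], 1],
  [[-0.0334, -0.0286, -0.0043], [0, 0, 0], 1],
  [[-0.0334, -0.0286, -0.0043], [0, 0, 0], 1],
  [[-0.0334, -0.0286, -0.0043], [0, 0, 0], 1],
  [[-0.0334, -0.0286, -0.0043], [0, 0, 0], 1],
  [[-0.0334, -0.0286, -0.0043], [0, 0, 0], 1],
  [[-0.0334, -0.0286, -0.0043], [0, 0, 0], 1],
  [[0, 0, 0], [0, 0, 0], 1],
  [[0, 0, 0], [0, 0, 0], 1],
])

```text
time_s: 2.6
position: [530.2, -135.2, 269.9]
ee_rot: [-0.726, -3.055, -0.001]
contact_force: [0.2, 1.6, -1.1]
finger_gap: 88.2
grasp_force: 0.0
```

Run:
```python
from h import *
s=env.read_state();print(s["time_s"],s["position"],s["joint_pos"])
look("wrist","w1.png")
```

```text
2.6 [ 530.17718003 -135.24382525  269.87988798] [-4.66929002e-01  6.87387862e-02  1.59327620e+00  2.60844711e-04
  1.48062848e+00 -1.57101175e+00]
wrist blue_hub 0.92 [326.  180.7] [ 552.  -135.1   75. ]
wrist blue_pointer 0.56 [328.  215.7] [ 609. -159.   35.]
wrist green_mark 0.62 [363.8 194.7] [ 605.5 -100.2   29. ]
wrist green_mark 0.62 [327.9 181.8] [ 565.4 -137.5   29. ]
wrist orange_pointer 0.92 [602.5  85. ] [607.6 230.9  35. ]
```

View pics/w1.png

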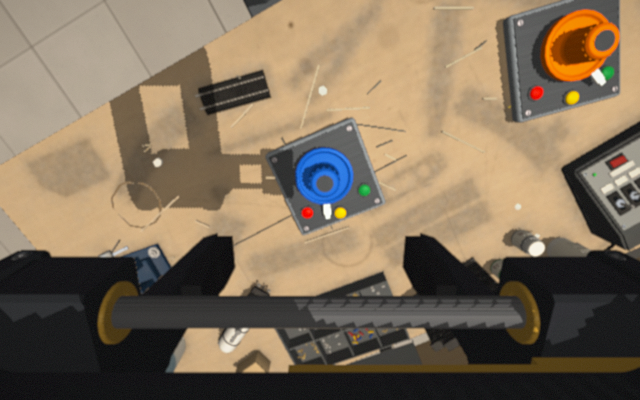

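Request:
play_rows([
  [[-0.005, 0.0025, 0.0275], [0, 0, 0], 1],
  [[-0.005, 0.0025, 0.0275], [0, 0, 0], 1],
  [[-0.005, 0.0025, 0.0275], [0, 0, 0], 1],
  [[-0.005, 0.0025, 0.0275], [0, 0, 0], 1],
  [[0, 0, 0], [0, 0, 0], 1],
  [[0, 0, 0], [0, 0, 0], 1],
  [[0, 0, 0], [0, 0, 0], 1],
])

```text
time_s: 3.55
position: [553.6, -134.7, 162.3]
ee_rot: [0.722, 3.055, -0.001]
contact_force: [-0.0, 0.2, 0.1]
finger_gap: 88.1
grasp_force: 0.0
```

Run:
```python
from h import *
p=look("wrist","w2.png")
hsv=cv2.cvtColor(p["img"],cv2.COLOR_RGB2HSV)
for n,lo,hi in(("green",(50,100,60),(85,255,255)),("yellow",(22,150,120),(32,255,255)),("red",(0,180,100),(6,255,255)),("blue",(100,150,30),(125,255,255)),("white",(0,0,200),(180,40,255))):
    k,l,st,c=cv2.connectedComponentsWithStats(cv2.inRange(hsv,lo,hi))
    for i in range(1,k):
        if st[i,4]>60: print(n,st[i],c[i].round(1),atz(p,c[i],27 if n!="white" else 35).round(1))
cv2.imwrite("pics/w2c.png",cv2.resize(p["img"][60:310,190:490,::-1],None,fx=2.4,fy=2.4,interpolation=2))
```

```text
wrist blue_pointer 0.74 [322.4 237.9] [ 615.8 -160.6   35. ]
wrist green_mark 0.73 [369.2 202. ] [603.2 -98.3  29. ]
wrist green_mark 0.68 [314.3 189.4] [ 564.3 -144.5   29. ]
wrist orange_pointer 0.31 [316.  189.1] [ 563.3 -142.    35. ]
green [361 191  16  15 194] [368.6 198. ] [599.5 -97.   27. ]
yellow [329 221  16  14 180] [336.6 227.5] [ 615.  -142.5   27. ]
red [597  58  18  19 264] [605.5  66.6] [580.6 157.8  27. ]
red [286 220  15  15 170] [293.3 227.3] [ 593.3 -185.2   27. ]
blue [ 276  141   79   77 4241] [314.8 177.6] [ 553.5 -138.5   27. ]
white [308  58  11  13 107] [313.   64.2] [454.8 -90.3  35. ]
white [ 91 156  10  10  67] [ 96.2 160.6] [ 437.1 -326.8   35. ]
white [315 222  10  14 115] [319.7 228.2] [ 604.3 -158.2   35. ]
white [213 342  23  20 319] [223.7 351.9] [ 698.5 -337.6   35. ]
white [202 357  24  15 166] [212.7 365.3] [ 710.1 -360.9   35. ]
```

View pics/w2c.png

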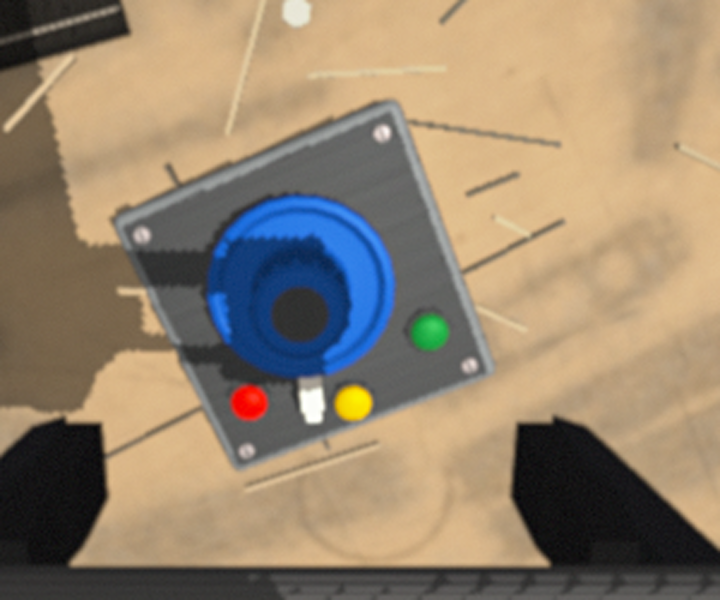

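Request:
play_rows([
  [[-0.001, -0.0025, 0.02], [0, 0, 0], 1],
  [[0, 0, 0.024], [0, 0, 0], 1],
  [[0, 0, 0.024], [0, 0, 0], 1],
  [[0, 0, 0.024], [0, 0, 0], 1],
  [[0, 0, 0.016], [0, 0, 0], 1],
  [[0, 0, 0.008], [0, 0, 0], 1],
  [[0, 0, 0], [0, 0, 0], 1],
  [[0, 0, 0], [0, 0, 0], 1],
])

```text
time_s: 4.6
position: [553.1, -137.6, 45.2]
ee_rot: [0.723, 3.056, -0.0]
contact_force: [0.9, 0.6, 0.2]
finger_gap: 88.2
grasp_force: 0.0
```

Request:
play_rows([
  [[0, 0, 0], [0, 0, 0], -1],
  [[0, 0, 0], [0, 0, 0], -1],
  [[0, 0, 0], [0, 0, 0], -1],
  [[0, 0, 0], [0, 0, 0], -1],
  [[0, 0, 0], [0, 0, 0], -1],
  [[0, 0, 0], [0, 0, 0], -1],
  [[0, 0, 0], [0, 0, 0], -1],
  [[0, 0, 0], [0, 0, 0], -1],
], grip_force=20)

```text
time_s: 5.4
position: [552.4, -137.3, 44.3]
ee_rot: [-0.723, -3.057, -0.0]
contact_force: [0.1, 0.0, -0.1]
finger_gap: 26.1
grasp_force: 0.0
```

Run:
```python
from h import *
s=env.read_state();print(s["finger_gap"],s["grasp_force"],s["contact_force"],s["position"])
p=look("side")
w=look("wrist")
a=cv2.resize(p["img"][180:300,260:420],None,fx=2.4,fy=2.4,interpolation=2);a=cv2.resize(a,(400,300))
b=cv2.resize(w["img"][:,80:560],(400,333))
im=np.vstack([cv2.resize(a,(700,300))[:, :],]) if 0 else np.zeros((340,800,3),np.uint8)
im[:300,:400]=a;im[:333,400:]=b
cv2.imwrite("pics/g1.png",im[:,:,::-1])
```

```text
26.0912270943294 0.0 [ 0.13585806  0.00563657 -0.12696359] [ 552.44341319 -137.2549912    44.28259359]
side blue_hub 0.93 [326.7 227.6] [ 557.2 -127.4   75. ]
side blue_pointer 0.86 [355.8 250.9] [ 604.9 -172.    35. ]
side orange_pointer 0.94 [301.5 190.7] [601.6 233.6  35. ]
wrist blue_hub 0.89 [318.2 249.1] [ 553.5 -137.7   75. ]
wrist blue_pointer 0.94 [331.4 305.2] [ 615.7 -158.2   35. ]
wrist green_mark 0.76 [400.5 255.6] [604.8 -98.2  29. ]
```

View pics/g1.png

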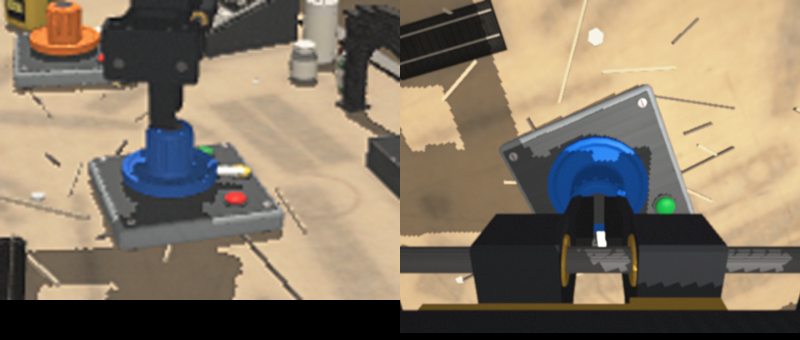

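```bash
cat >> h.py <<'E'
def cloud(p):
    v,u=np.mgrid[:400,:640];K=p["camera_matrix"];z=p["z_map"]
    c=np.stack([(u-K[0,2])/K[0,0]*z,-(v-K[1,2])/K[1,1]*z,-z],-1);T=np.array(p["T"])
    return c@T[:3,:3].T+T[:3,3]
E
python3 - <<'E'
from h import *
for cam in("side","scene","wrist"):
    p=cams.get_image(cam);C=cloud(p);h=cv2.cvtColor(p["img"],cv2.COLOR_RGB2HSV)
    near=(abs(C[...,0]-553)<90)&(abs(C[...,1]+138)<90)&(p["z_map"]>0)
    blue=(cv2.inRange(h,(100,130,20),(125,255,255))>0)&near
    dark=(h[...,2]<60)&near&(C[...,2]>50)
    for n,m in(("blue hub",blue&(C[...,2]>50)),("dark",dark)):
        q=C[m]
        if len(q): print(cam,n,len(q),np.percentile(q,[2,50,98],axis=0).round(0).tolist())
    if cam=="side":
        for v in range(205,250,4): print(v,[tuple(C[v,u].round(0).astype(int)) for u in(318,326,334)])
print(env.read_state()["finger_gap"])
E
```

```text
side blue hub 252 [[536.0, -160.0, 51.0], [549.0, -154.0, 65.0], [569.0, -137.0, 76.0]]
side dark 2318 [[487.0, -226.0, 89.0], [533.0, -176.0, 189.0], [611.0, -83.0, 292.0]]
205 [(np.int64(512), np.int64(-213), np.int64(161)), (np.int64(523), np.int64(-223), np.int64(163)), (np.int64(538), np.int64(-225), np.int64(163))]
209 [(np.int64(512), np.int64(-213), np.int64(154)), (np.int64(525), np.int64(-218), np.int64(154)), (np.int64(537), np.int64(-226), np.int64(155))]
213 [(np.int64(620), np.int64(132), np.int64(1)), (np.int64(525), np.int64(-218), np.int64(146)), (np.int64(537), np.int64(-227), np.int64(148))]
217 [(np.int64(611), np.int64(105), np.int64(0)), (np.int64(547), np.int64(-153), np.int64(110)), (np.int64(654), np.int64(95), np.int64(-1))]
221 [(np.int64(603), np.int64(78), np.int64(1)), (np.int64(547), np.int64(-152), np.int64(101)), (np.int64(644), np.int64(67), np.int64(0))]
225 [(np.int64(594), np.int64(49), np.int64(3)), (np.int64(548), np.int64(-150), np.int64(92)), (np.int64(634), np.int64(41), np.int64(0))]
229 [(np.int64(587), np.int64(29), np.int64(1)), (np.int64
[... 491 characters left out ...]
 np.int64(-158), np.int64(57))]
245 [(np.int64(536), np.int64(-132), np.int64(41)), (np.int64(546), np.int64(-157), np.int64(50)), (np.int64(562), np.int64(-159), np.int64(49))]
249 [(np.int64(534), np.int64(-140), np.int64(36)), (np.int64(546), np.int64(-154), np.int64(40)), (np.int64(563), np.int64(-157), np.int64(39))]
scene blue hub 282 [[486.0, -194.0, 51.0], [541.0, -146.0, 72.0], [556.0, -124.0, 163.0]]
scene dark 4383 [[487.0, -222.0, 146.0], [524.0, -180.0, 215.0], [572.0, -61.0, 420.0]]
wrist blue hub 1921 [[534.0, -153.0, 51.0], [540.0, -131.0, 72.0], [559.0, -119.0, 100.0]]
wrist dark 52524 [[489.0, -204.0, 101.0], [528.0, -133.0, 168.0], [582.0, -54.0, 184.0]]
0.6247420675488552
```

Run:
```python
from h import *
s=env.read_state();print(s["time_s"],s["position"],s["finger_gap"],s["grasp_force"],s["contact_force"])
w=cams.get_image("wrist");p=cams.get_image("side");C=cloud(w)
print("bench z",np.median(C[40:100,60:200,2]))
for v in range(180,300,8): print(v,w["img"][v,318],C[v,318].round(0).tolist(),C[v,300].round(0).tolist())
a=cv2.resize(p["img"][170:290,250:410],(400,300),interpolation=2)
im=np.zeros((340,800,3),np.uint8)
im[:300,:400]=a;im[:300,400:]=cv2.resize(w["img"][150:300,218:418],(400,300),interpolation=2)
cv2.imwrite("pics/g2.png",im[:,:,::-1])
```

```text
6.05 [ 552.46015396 -137.2888221    44.31283992] 0.6247420675488552 0.0 [-0.31799416 -0.44047021 -0.12314073]
bench z 4.764280273948941
180 [ 44 137 243] [528.0, -125.0, 37.0] [523.0, -135.0, 36.0]
188 [ 49 139 244] [532.0, -127.0, 37.0] [527.0, -137.0, 36.0]
196 [ 15  59 122] [537.0, -129.0, 38.0] [532.0, -140.0, 36.0]
204 [ 13  51 100] [538.0, -130.0, 52.0] [536.0, -142.0, 41.0]
212 [ 13  49 100] [537.0, -130.0, 67.0] [534.0, -139.0, 62.0]
220 [ 16  66 133] [539.0, -131.0, 73.0] [535.0, -140.0, 71.0]
228 [ 18  68 138] [542.0, -132.0, 75.0] [538.0, -141.0, 75.0]
236 [39 40 39] [544.0, -133.0, 81.0] [539.0, -141.0, 83.0]
244 [37 39 39] [544.0, -133.0, 91.0] [539.0, -140.0, 94.0]
252 [36 35 38] [544.0, -133.0, 100.0] [539.0, -139.0, 102.0]
260 [33 33 33] [547.0, -135.0, 100.0] [541.0, -140.0, 107.0]
268 [35 35 42] [551.0, -136.0, 100.0] [541.0, -140.0, 113.0]
276 [21 36 68] [555.0, -138.0, 100.0] [541.0, -139.0, 120.0]
284 [161 162 151] [559.0, -140.0, 99.0] [541.0, -139.0, 126.0]
292 [157 153 144] [601.0, -162.0, 36.0] [544.0, -141.0, 125.0]
```

View pics/g2.png

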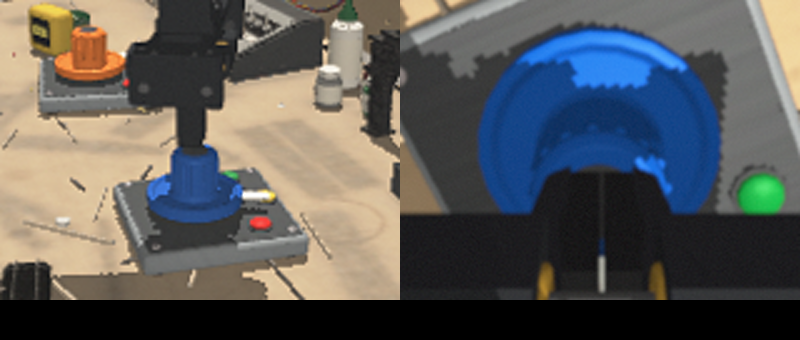

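Request:
play_rows([
  [[0, 0, -0.004], [0, 0, 0], 1],
  [[-0.0015, 0, 0], [0, 0, 0], 1],
  [[0, 0, 0], [0, 0, 0], 1],
  [[0, 0, 0], [0, 0, 0], 1],
  [[0, 0, 0], [0, 0, 0], 1],
  [[0, 0, 0], [0, 0, 0], 1],
  [[0, 0, 0], [0, 0, 0], 1],
  [[0, 0, 0], [0, 0, 0], 1],
  [[0, 0, 0], [0, 0, 0], 1],
  [[0, 0, 0], [0, 0, 0], 1],
])

```text
time_s: 7.15
position: [553.8, -137.9, 48.3]
ee_rot: [0.724, 3.057, 0.0]
contact_force: [-0.0, -0.5, 0.5]
finger_gap: 78.8
grasp_force: 0.0
```

Request:
play_rows([
  [[0, 0, 0.008], [0, 0, 0], 1],
  [[0, 0, 0.008], [0, 0, 0], 1],
  [[0, 0, 0.007], [0, 0, 0], 1],
  [[0, 0, 0.004], [0, 0, 0], 1],
  [[0, 0, 0.002], [0, 0, 0], 1],
  [[0, 0, 0], [0, 0, 0], 1],
  [[0, 0, 0], [0, 0, 0], 1],
])

```text
time_s: 7.85
position: [554.0, -138.0, 19.4]
ee_rot: [0.724, 3.057, -0.0]
contact_force: [-0.5, -0.9, -0.7]
finger_gap: 87.9
grasp_force: 0.0
```

Run:
```python
from h import *
s=env.read_state();print(s["position"],s["finger_gap"],s["contact_force"])
w=cams.get_image("wrist");p=cams.get_image("side")
im=np.zeros((300,800,3),np.uint8)
im[:,:400]=cv2.resize(p["img"][170:290,250:410],(400,300),interpolation=2);im[:,400:]=cv2.resize(w["img"][130:370,158:478],(400,300),interpolation=2)
cv2.imwrite("pics/g3.png",im[:,:,::-1])
```

```text
[ 553.9527779  -138.02518108   19.43454273] 87.88152464316111 [-0.5150081  -0.86430107 -0.73334167]
```

View pics/g3.png

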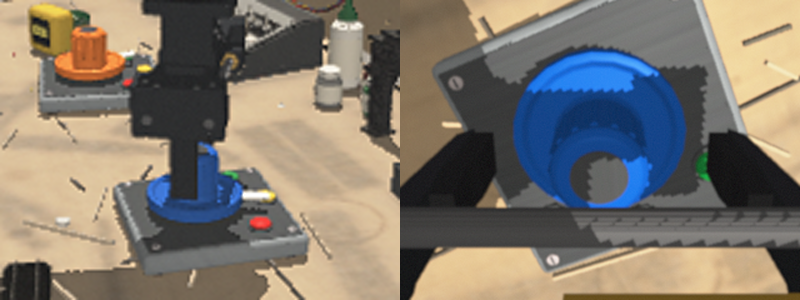

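The picture shows the near finger in front of the hub (at about 185,185) with its tip just above the disc, so the true tips sit about 33 mm above the reported TCP. I'll close the gripper now.

Request:
play_rows([
  [[0, 0, 0], [0, 0, 0], -1],
  [[0, 0, 0], [0, 0, 0], -1],
  [[0, 0, 0], [0, 0, 0], -1],
  [[0, 0, 0], [0, 0, 0], -1],
  [[0, 0, 0], [0, 0, 0], -1],
  [[0, 0, 0], [0, 0, 0], -1],
  [[0, 0, 0], [0, 0, 0], -1],
  [[0, 0, 0], [0, 0, 0], -1],
  [[0, 0, 0], [0, 0, 0], -1],
], grip_force=20)

```text
time_s: 8.85
position: [553.5, -138.5, 19.3]
ee_rot: [-0.724, -3.057, 0.001]
contact_force: [-3.2, -4.6, 0.7]
finger_gap: 37.6
grasp_force: 20.0
```

Gripped (37.6 mm, 20 N). Turn 62° counter-clockwise from above, which is negative about tool z.

Request:
play_rows([
  [[0, 0, 0], [0, 0, -3], -1],
  [[0, 0, 0], [0, 0, -6], -1],
  [[0, 0, 0], [0, 0, -6], -1],
  [[0, 0, 0], [0, 0, -6], -1],
  [[0, 0, 0], [0, 0, -6], -1],
  [[0, 0, 0], [0, 0, -6], -1],
  [[0, 0, 0], [0, 0, -6], -1],
  [[0, 0, 0], [0, 0, -6], -1],
  [[0, 0, 0], [0, 0, -6], -1],
  [[0, 0, 0], [0, 0, -6], -1],
  [[0, 0, 0], [0, 0, -5], -1],
  [[0, 0, 0], [0, 0, 0], -1],
])

```text
time_s: 10.05
position: [553.7, -139.7, 19.3]
ee_rot: [0.958, -2.991, 0.004]
contact_force: [-1.4, -8.1, -1.9]
finger_gap: 37.1
grasp_force: 20.0
```

Request:
play_rows([
  [[0, 0, 0], [0, 0, 0], -1],
  [[0, 0, 0], [0, 0, 0], -1],
])

```text
time_s: 10.25
position: [553.6, -139.7, 19.3]
ee_rot: [0.954, -2.992, 0.004]
contact_force: [-2.0, -8.4, -1.2]
finger_gap: 37.6
grasp_force: 20.0
```

Run:
```python
from h import *
s=env.read_state();print(s["position"],s["finger_gap"],s["wrist_torque"],s["joint_pos"][5])
for c in("scene","side","wrist"):
    p=look(c)
    cv2.imwrite(f"pics/t_{c}.png",p["img"][:,:,::-1])
a=cv2.imread("pics/t_scene.png");b=cv2.imread("pics/t_wrist.png");
im=np.zeros((400,800,3),np.uint8);im[:,:400]=cv2.resize(a[195:315,290:410],(400,400),interpolation=2);im[:,400:]=b[:,118:518];cv2.imwrite("pics/t.png",im)
```

```text
[ 553.64447439 -139.73919653   19.34029545] 37.56707258394141 [-1.29171516  0.48036298  0.05027214] -2.640275673847687
scene blue_hub 0.98 [350.3 247.4] [ 548.1 -144.3   75. ]
scene blue_pointer 0.9 [342.4 228.9] [ 603.6 -100.8   35. ]
scene orange_pointer 0.9 [214.6 164.8] [617.  229.5  35. ]
side blue_hub 0.96 [321.8 229.8] [ 544.1 -134.7   75. ]
wrist blue_hub 0.93 [321.1 271.3] [ 553.  -137.7   75. ]
```

View pics/t.png

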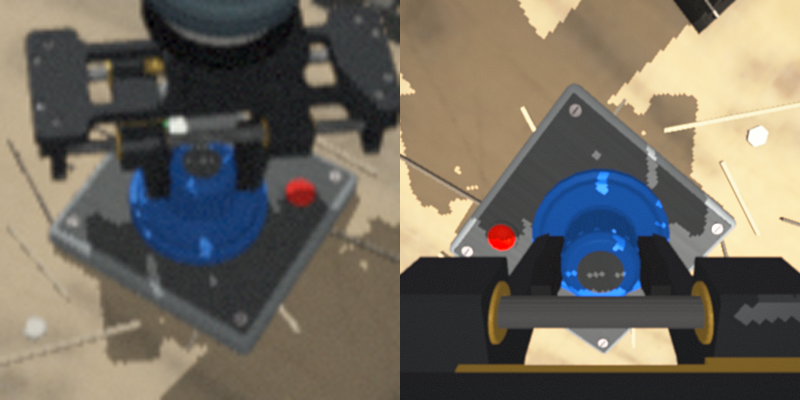

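Request:
play_rows([
  [[0, 0, 0], [0, 0, 0], 1],
  [[0, 0, 0], [0, 0, 0], 1],
  [[0, 0, 0], [0, 0, 0], 1],
  [[0, 0, 0], [0, 0, 0], 1],
  [[0, 0, 0], [0, 0, 0], 1],
  [[0, 0, 0], [0, 0, 0], 1],
  [[0, 0, -0.02], [0, 0, 0], 1],
  [[0, 0, -0.03], [0, 0, 0], 1],
  [[0, 0, -0.035], [0, 0, 0], 1],
  [[0, 0, -0.035], [0, 0, 0], 1],
  [[0, 0, -0.02], [0, 0, 0], 1],
  [[0, 0, 0], [0, 0, 0], 1],
])

```text
time_s: 12.2
position: [556.1, -138.9, 163.0]
ee_rot: [-0.953, 2.988, -0.007]
contact_force: [0.0, 0.1, -0.1]
finger_gap: 88.2
grasp_force: 0.0
```

Request:
play_rows([
  [[0, 0, 0], [0, 0, 0], 1],
  [[0, 0, 0], [0, 0, 0], 1],
])

```text
time_s: 12.4
position: [552.7, -137.4, 157.3]
ee_rot: [0.954, -2.991, -0.003]
contact_force: [-0.1, -0.4, -0.3]
finger_gap: 88.2
grasp_force: 0.0
```

Run:
```python
from h import *
s=env.read_state();print(s["time_s"],s["position"],s["finger_gap"],s["joint_pos"][5])
p=look("wrist","u.png")
hsv=cv2.cvtColor(p["img"],cv2.COLOR_RGB2HSV)
for n,lo,hi in(("green",(50,100,60),(85,255,255)),("yellow",(22,150,80),(32,255,255)),("red",(0,180,80),(6,255,255)),("blue",(100,150,30),(125,255,255)),("white",(0,0,170),(180,60,255))):
    k,l,st,c=cv2.connectedComponentsWithStats(cv2.inRange(hsv,lo,hi))
    for i in range(1,k):
        q=atz(p,c[i],27 if n!="white" else 35)
        if st[i,4]>15 and np.hypot(q[0]-553.5,q[1]+138.1)<100: print(n,st[i],c[i].round(1),q.round(1),np.degrees(np.arctan2(q[1]+138.1,q[0]-553.5)).round(1))
cv2.imwrite("pics/uc.png",cv2.resize(p["img"][60:310,190:490,::-1],None,fx=2.4,fy=2.4,interpolation=2))
```

```text
12.4 [ 552.65189719 -137.39774278  157.32822877] 88.20673075914654 -2.6401397142832446
wrist blue_hub 0.72 [317.5 189.4] [ 552.5 -137.3   75. ]
wrist blue_pointer 0.93 [323.2 235.6] [600.  -96.2  35. ]
wrist green_mark 0.7 [323.  236.7] [603.3 -94.   29. ]
green [315 226  15  14  66] [324.3 234. ] [600.6 -94.1  27. ] 43.1
yellow [272 213  16  15 189] [279.6 220. ] [ 615.1 -143.1   27. ] -4.6
red [249 175  16  15 193] [256.7 182. ] [ 593.5 -185.8   27. ] -50.0
blue [ 276  140   80   78 4357] [315.4 176.8] [ 553.7 -139.1   27. ] -80.1
white [299 103   6   7  34] [301.4 106.2] [ 503.7 -190.4   35. ] -133.6
white [382 174   7   6  35] [384.8 176.6] [511.4 -83.1  35. ] 127.4
white [358 185  31  34  36] [373.1 201.4] [538.9 -76.4  35. ] 103.3
white [233 189   6   5  26] [235.7 191. ] [ 611.3 -198.1   35. ] -46.1
white [315 217  11  20 191] [320.2 225.8] [ 592.6 -105.3   35. ] 39.9
white [315 249   6   6  25] [317.2 251.4] [618.8 -90.7  35. ] 36.0
```

View pics/uc.png

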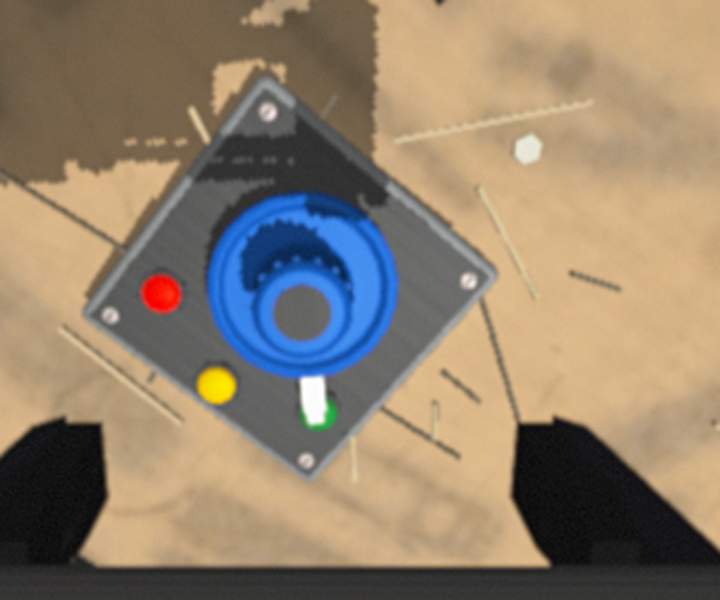

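Pointer tip is at crop pixel (314,418) and the lens centre at (318,412), so it is about 1.6° short. I'll regrasp and nudge it.

Request:
play_rows([
  [[0, -0.001, 0.02], [0, 0, 0], 1],
  [[0, 0, 0.03], [0, 0, 0], 1],
  [[0, 0, 0.03], [0, 0, 0], 1],
  [[0, 0, 0.03], [0, 0, 0], 1],
  [[0, 0, 0.018], [0, 0, 0], 1],
  [[0, 0, 0.008], [0, 0, 0], 1],
  [[0, 0, 0.002], [0, 0, 0], 1],
  [[0, 0, 0], [0, 0, 0], 1],
  [[0, 0, 0], [0, 0, 0], 1],
])

```text
time_s: 13.55
position: [555.3, -139.2, 22.6]
ee_rot: [-0.954, 2.992, -0.002]
contact_force: [-0.0, 0.5, 0.0]
finger_gap: 88.0
grasp_force: 0.0
```

Request:
play_rows([
  [[0, 0, 0], [0, 0, 0], -1],
  [[0, 0, 0], [0, 0, 0], -1],
  [[0, 0, 0], [0, 0, 0], -1],
  [[0, 0, 0], [0, 0, 0], -1],
  [[0, 0, 0], [0, 0, 0], -1],
  [[0, 0, 0], [0, 0, 0], -1],
  [[0, 0, 0], [0, 0, 0], -1],
  [[0, 0, 0], [0, 0, 0], -1],
  [[0, 0, 0], [0, 0, 0], -1],
])

```text
time_s: 14.45
position: [554.6, -139.1, 21.3]
ee_rot: [-0.954, 2.993, -0.001]
contact_force: [0.7, -3.0, -1.4]
finger_gap: 37.2
grasp_force: 20.0
```

Request:
play_rows([
  [[0, 0, 0], [0, 0, -0.8], -1],
  [[0, 0, 0], [0, 0, -0.8], -1],
  [[0, 0, 0], [0, 0, 0], -1],
  [[0, 0, 0], [0, 0, 0], -1],
  [[0, 0, 0], [0, 0, 0], -1],
])

```text
time_s: 14.95
position: [554.6, -139.1, 21.4]
ee_rot: [-0.996, 2.979, -0.001]
contact_force: [2.0, -4.2, -2.9]
finger_gap: 37.2
grasp_force: 20.0
```

Request:
play_rows([
  [[0, 0, 0], [0, 0, 0], 1],
  [[0, 0, 0], [0, 0, 0], 1],
  [[0, 0, 0], [0, 0, 0], 1],
  [[0, 0, 0], [0, 0, 0], 1],
  [[0, 0, 0], [0, 0, 0], 1],
  [[0, 0, 0], [0, 0, 0], 1],
  [[0, 0, -0.02], [0, 0, 0], 1],
  [[0, 0, -0.03], [0, 0, 0], 1],
  [[0, 0, -0.035], [0, 0, 0], 1],
  [[0, 0, -0.035], [0, 0, 0], 1],
  [[0, 0, -0.02], [0, 0, 0], 1],
  [[0, 0, 0], [0, 0, 0], 1],
])

```text
time_s: 16.15
position: [556.6, -139.7, 165.0]
ee_rot: [-0.995, 2.975, -0.007]
contact_force: [-0.6, 0.1, -0.4]
finger_gap: 88.3
grasp_force: 0.0
```

Request:
play_rows([
  [[0, 0, 0], [0, 0, 0], 1],
  [[0, 0, 0], [0, 0, 0], 1],
])

```text
time_s: 16.35
position: [553.2, -138.2, 159.3]
ee_rot: [0.995, -2.977, -0.003]
contact_force: [0.0, 0.1, -0.1]
finger_gap: 88.3
grasp_force: 0.0
```

Run:
```python
from h import *
s=env.read_state();print(s["time_s"],s["position"],s["finger_gap"])
p=look("wrist","v.png")
hsv=cv2.cvtColor(p["img"],cv2.COLOR_RGB2HSV)
for n,lo,hi in(("green",(50,100,60),(85,255,255)),("yellow",(22,150,80),(32,255,255)),("red",(0,180,80),(6,255,255)),("white",(0,0,170),(180,60,255))):
    k,l,st,c=cv2.connectedComponentsWithStats(cv2.inRange(hsv,lo,hi))
    for i in range(1,k):
        q=atz(p,c[i],27 if n!="white" else 35)
        if st[i,4]>50 and np.hypot(q[0]-553.5,q[1]+138.5)<100: print(n,st[i],c[i].round(1),q.round(1),np.degrees(np.arctan2(q[1]+138.5,q[0]-553.5)).round(1))
cv2.imwrite("pics/vc.png",cv2.resize(p["img"][160:270,240:380,::-1],None,fx=5,fy=5,interpolation=2))
```

```text
16.35 [ 553.23469158 -138.24054587  159.31691464] 88.28364897897976
wrist blue_hub 0.88 [314.9 189.3] [ 554.8 -139.7   75. ]
wrist blue_pointer 0.59 [323.3 234.4] [598.9 -95.9  35. ]
wrist green_mark 0.72 [320.8 237.6] [605.6 -94.1  29. ]
green [314 228  16  11  68] [321.5 233.8] [602.2 -95.7  27. ] 41.3
yellow [272 211  16  16 189] [279.5 218.5] [ 615.2 -143.    27. ] -4.1
red [250 172  16  16 193] [257.8 179.8] [ 593.4 -185.8   27. ] -49.9
white [316 216  11  20 185] [321.3 225.1] [ 591.6 -104.1   35. ] 42.0
```

View pics/vc.png

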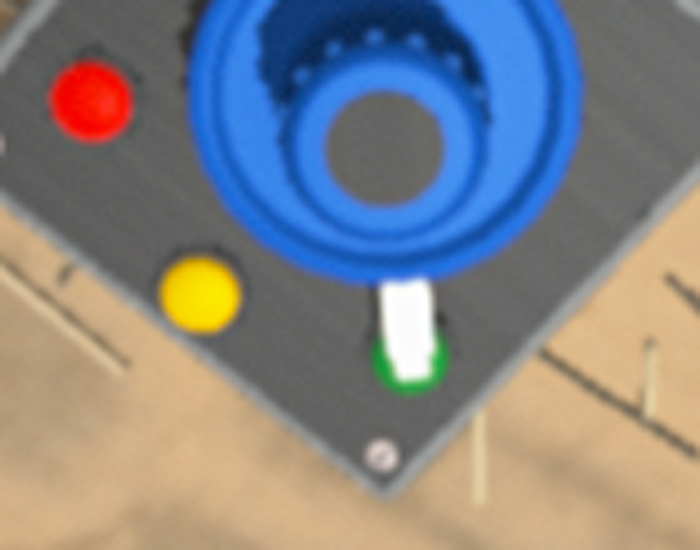

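The white tip (408,370) now lies centred on the green lens (410,355), at 42.0° against 41.9°. The gripper is open and clear, so I'm handing in.

```bash
python3 -c "
from workcell import env
print(env.finish_job())"
```

```text
the job is handed in; nothing more can be done
None
```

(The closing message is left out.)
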